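# Flip the ratchet and lock the record lathe's carriage clamp

### The job

The ratchet handle on the carriage clamp is set to loosen. Nudge its direction lever gently over to tighten (push it, do not pinch it), swing the handle all the way back to feel that it free-wheels with the screw standing still, then tighten the screw, in several strokes if need be, until the handle takes a steady pull of about 11 newtons at its grip, no more; then let go. Never turn the screw back, and leave the other things on the bench alone.

Things in the scene. Friction and masses are not known exactly. Their poses are not given: they have to be found in the camera images.
- clamp: dark iron C-frame clamp, fixed to the bench over a bright rail; base plate 150 x 150 x 20 mm, 105 mm high. Origin on the bench top below the vertical screw axis; z up. Column on its -y side; the ratchet handle points along its +y when joint handle is 0. The handle's round head (104 mm across, flat top 132 mm above the bench) lies around the screw axis
- handle (a joint): ratchet handle's angle about the screw axis, rad, positive = clockwise from above = tightening; 0 = along clamp +y; stops at -0.7 and 0.7, starts -0.1 to 0.25. Bar 22 mm wide, top 125 mm up. Free-wheeling takes 0.5 to 2 N at the grip, with clicks (a tooth each 0.35 rad; up to that much idle travel on reversing, then springy wind-up); driving takes 6 to 8 N at the grip until the shoe touches
- grip_mid (a point): middle of the upright black grip at the handle's end, 140 mm from the screw axis, 154 mm above the bench; a 24 mm round post from 132 to 177 mm above the bench on a 28 mm collar. It spins freely on its own axis, so it can be held while the handle swings in an arc about the screw axis
- lever (a joint): direction lever on the handle's head, rad relative to the handle, positive = clockwise from above. Stops: -0.35 loosen (drives the screw counter-clockwise, free-wheels clockwise; starts here) and 0.35 tighten (drives clockwise, free-wheels counter-clockwise); flipped above 0.28. Stays where left. Pivot 42 mm from the screw axis towards the grip; the lever points from there to the screw axis
- thumb: the lever's thumb post: plain steel upright pin 12 mm across, 42 mm from the lever's pivot, from 134 mm (origin) to 154 mm above the bench. With y along the handle from screw axis to grip and z up, it stands 14 mm to +x of the screw axis when set to loosen and must be pushed to 14 mm to -x. Moves at about 3 N; over 20 N damages it
- thumb_mid (a point): middle of the thumb post, 146 mm above the bench
- screw (a joint): angle of the clamp screw, rad, 0 at the start, positive = clockwise seen from above = tightened; each rad lowers the shoe by 4 mm. It stays where it is left. Turned back means below -0.12
- shoe: round steel shoe, 30 mm across, 12 mm high, under the screw; origin at the centre of its underside, 64 mm above the bench at the start
- pad: round sprung brass brake pad, 34 mm across, 8 mm high, on the rail under the shoe; origin at the centre of its underside. Gap below the shoe at first 0.5 to 4 mm. Pressed, it yields about 1 mm per 65 N, and the pull at the grip rises by about 7 N per rad of screw: 11 N at the grip clamps with about 145 N. The clamping force is not measured
- loupe: bystander: black loupe, 42 mm across, 60 mm high, standing; origin at its foot
- reel: bystander: brown reel, 40 mm across, 50 mm high, standing; origin at its foot
- screwdriver: bystander: screwdriver lying on the bench; origin at its underside

How it is judged:
On the way, in this order (a step that is already met when the one before it is completed fails the run):
1. the direction lever is flipped to tighten (value of joint lever above 0.28 rad), for 0.2 s.
2. the handle is swung back to its stop, the screw standing still (value of joint handle below -0.52 rad and value of joint screw between -0.12 and 0.2 rad and value of joint lever above 0.25 rad), for 0.2 s.
3. the shoe clamps the pad firmly (contact force between shoe and pad above 75 N), for 0.2 s.
At the end, for the whole second after the job is handed in: the direction lever is at tighten (above 0.25 rad), the shoe clamps the pad with 75 to 215 N (a pull of about 9 to 13 N at the grip), handle and screw are at rest, nothing is held (contact force between shoe and pad between 75 and 215 N and value of joint lever above 0.25 rad and velocity of joint screw below 0.05 rad/s and velocity of joint handle between -0.1 and 0.1 rad/s); the robot touches nothing.
It fails at once if the screw is turned back by more than 0.12 rad (value of joint screw below -0.12 rad).
It fails at once if the pad is over-clamped (more than 270 N, a pull of about 15 N at the grip) (contact force between shoe and pad above 270 N).
It fails at once if the lever's thumb post is pressed or pinched with more than 20 N (contact force between any of the fingers, the arm and thumb above 20 N).
It fails at once if the loupe, the reel or the screwdriver is moved by more than 30 mm (distance of any of loupe, reel, screwdriver from where it was at the start of the episode above 0.03 m).
It also fails if it takes over 67 s, if anything falls off the work surface, if the arm or the gripper's body presses on something with over 40 N, if the wrist force passes 120 N, or if a joint passes its speed limit or range.

### The arm

A 7-joint arm with a two-finger parallel gripper is mounted at the origin on the work surface. World frame = base frame: x ahead of the robot, y to its left, z up, the work surface at z = 0. Lengths are in m, angles in rad, forces in N, time in s.
With the tool pointing down it reaches from about 0.35 to 0.9 m from the base axis. Payload 8.1 kg.
Tool frame: the origin (TCP) lies midway between the tips of the shut fingers; the grasp point (between the pads) lies 19 mm behind it; z points along the fingers, y is the direction in which the jaws open and shut (so a half turn about z gives the same grasp; the last joint's range is limited). The gripper opens to 92 mm and grips with 3 to 60 N. Pads are 19 mm wide; open, the fingers measure 130 mm over their backs; the gripper's body (75 mm by 190 mm) begins 47 mm behind the grasp point.
Start: joints at [-1.392, 0.434, 0.025, 1.573, -0.012, 1.134, -0.075], TCP at [0.174, 0.6, 0.227] pointing down, gripper open.
Joint ranges: [-2.62, 2.62], [-0.44, 2.09], [-1.27, 1.32], [0.08, 2.57], [-1.32, 4.46], [0.12, 2], [-2.74, 2.74]. Speed limits (rad/s): [2.22, 2.22, 3.01, 3.01, 3.14, 3.14, 3.14].

### API

Orientations are given as a unit quaternion [x, y, z, w].
In Python, from cell import arm gives the robot as it stands.
- The arm moves only by the shell command python3 -m creep 'ROWS' [FORCE]. ROWS is JSON, a list of rows, each a list of 7 numbers: the turn, a rotation vector about the tool's x, y, z in rad, then the shift along the tool's x, y, z in m, then the closure, from -1 (fully open) to 1 (shut), so that 0 is half open. A call has 1 to 12 rows; each row shifts and turns the commanded pose from where the row before left it, along the tool's axes as they then stand; what a row does not reach is not made up. A row lasts 1/10 s, in which the tool goes at most 50 mm and 8.59 degrees, less where a joint would pass 70% of its speed; a pose out of reach is approached as far as the arm can. A call is refused whole if a number of a shift passes 0.05 or a number of a turn 0.15, either way. A call with a gripper value outside its range is refused whole. The fingers move at their own pace and stop on an object; FORCE is the grip in N (left out, the last holds). Time passes only in rows, so rows that do not move let the fingers close. It gives the time, the measured TCP pose, the force and the opening at its end, in the units of the state.
- arm.get_obs(): the state, without advancing time (a new reading comes with each control period).
- arm.snapshot(name): name is "scene" or "side" or "wrist"; returns a dict with "pixels" (480x640x3 uint8, red, green, blue), "K" (3x3 intrinsics, pixels), "extrinsics" (4x4, takes a point from world to camera coordinates). Camera axes: x right, y down, z forward; pixel columns grow to the right and rows downward; lengths in m; the calibration is good to about 2 mm. The wrist camera is an equidistant fisheye: a pixel r from the principal point sees the ray r / f radians off the axis. A picture is of the moment at which its call begins. There is no depth.
- arm.sign_off(): hands the job in, once; it reports no verdict.
The state is a dict: "t": time; "joint_pos": joint angles; "qd": joint speeds; "effort": joint torques, N m; "eef_pos": TCP position; "tcp_rot": TCP orientation; "contact_force": force on the tool from outside, world axes, zero at the start; "moment": the same for the moment, N m; "grip_width": opening from 0.0 (shut) to 1.0 (fully open).
Only numpy, scipy, OpenCV 4.12 (cv2) and the standard library are available. Lean on these libraries where they do the work, as an engineer would, in place of code of your own. Each camera call takes 0.05 s, during which the arm holds its last target. There are 200 camera calls.

## Working session

There is one attempt and no reset: what is moved stays moved. The work goes in short steps, Python scripts to look and compute and a shell command to move; the robot and the scene stay as the last step left them, time stands still between calls to the robot, and variables do not carry over. Pictures are saved under pics/ and viewed, about 8 in all and at most 12, crops included, and the job is handed in when it is done.

```bash
mkdir -p pics; ls
cat > h.py <<'E'
import numpy as np, cv2
from cell import arm
from scipy.spatial.transform import Rotation as R
def save(name,fn):
    s=arm.snapshot(name); cv2.imwrite('pics/'+fn+'.png',s['pixels'][:,:,::-1]); np.savez('pics/'+fn+'.npz',K=s['K'],E=s['extrinsics']); return s
def load(fn):
    d=np.load('pics/'+fn+'.npz'); return d['K'],d['E']
def ray(fn,u,v,fish=False):
    K,E=load(fn); x=(u-K[0,2])/K[0,0]; y=(v-K[1,2])/K[1,1]
    if fish:
        r=np.hypot(x,y); d=np.array([x/r*np.sin(r),y/r*np.sin(r),np.cos(r)]) if r>0 else np.array([0,0,1.])
    else: d=np.array([x,y,1])
    Rm=E[:3,:3]; return -Rm.T@E[:3,3], Rm.T@d
def atz(fn,u,v,z,fish=False):
    c,d=ray(fn,u,v,fish); return c+d*(z-c[2])/d[2]
E
python3 - <<'E'
from h import *
a=save('scene','s1');b=save('side','d1')
for n in('s1','d1'):
    K,E=load(n);print(K,-E[:3,:3].T@E[:3,3])
o=arm.get_obs();print(o)
E
```

```text
pics
[[447.30409107   0.         325.7980118 ]
 [  0.         447.30409107 238.13688069]
 [  0.           0.           1.        ]] [1.15486119 0.26077441 0.77413892]
[[522.29656114   0.         316.82676881]
 [  0.         522.29656114 231.70885367]
 [  0.           0.           1.        ]] [ 0.46520835 -0.74119715  0.81208484]
{'t': 0.1, 'joint_pos': array([-1.39157488,  0.43514904,  0.0249695 ,  1.57399454, -0.01158434,
        1.13400402, -0.07511285]), 'qd': array([ 1.16512877e-03, -8.91304910e-04, -4.13480610e-05, -2.79499903e-03,
        2.02320988e-03,  1.52596358e-03, -2.30644081e-03]), 'effort': array([ 2.43936673e-03, -6.69118094e+01,  9.87521075e-01, -3.15142322e+01,
       -6.06045267e-02,  3.75928392e-02,  9.45715306e-05]), 'eef_pos': array([0.17374293, 0.59989151, 0.22603053]), 'tcp_rot': array([ 1.40480373e-01,  9.90083212e-01, -7.04544466e-04, -2.88548906e-05]), 'contact_force': array([-0.01012417,  0.39596228, -0.1049038 ]), 'moment': array([-0.03857541, -0.00457514, -0.00808245]), 'grip_width': 1.0010964756312555}
```

View pics/s1.png

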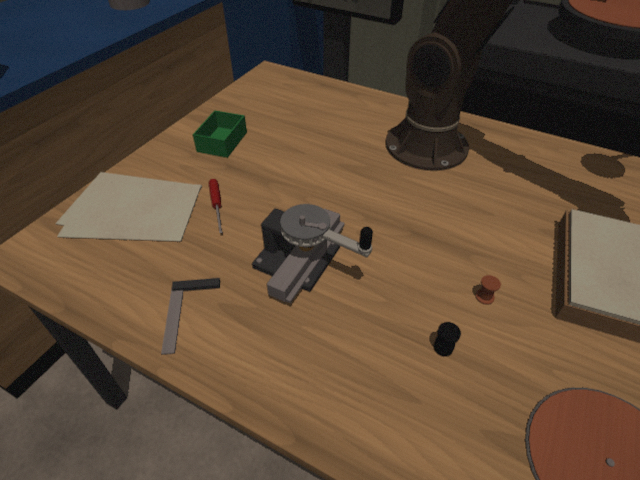

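View pics/d1.png

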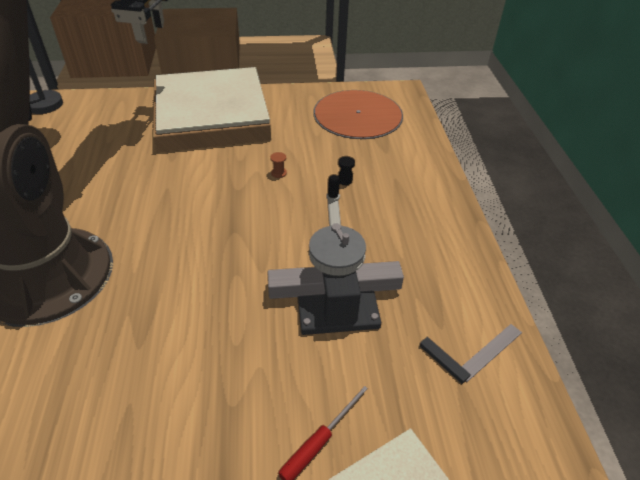

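The scene view shows the round head at about (306,224), the grip top at (366,231) and the thumb post near (303,219). In the side view these are at (337,249), (333,180) and (346,239).

Run:
```python
from h import *
for n,p in(('s1',[(306,223,.132),(366,231,.177),(303,219,.154),(445,328,.06),(488,283,.05)]),('d1',[(337,248,.132),(333,179,.177),(346,237,.154),(346,162,.06),(278,158,.05)])):
    for q in p: print(n,q,atz(n,*q).round(4))
# enlarged crops
for n,(u,v) in(('s1',(325,228)),('d1',(340,225))):
    im=cv2.imread(f'pics/{n}.png')[v-50:v+50,u-65:u+65]; cv2.imwrite(f'pics/{n}c.png',cv2.resize(im,None,fx=4,fy=4,interpolation=cv2.INTER_CUBIC))
a=cv2.imread('pics/s1c.png');b=cv2.imread('pics/d1c.png');cv2.imwrite('pics/c1.png',cv2.convertScaleAbs(cv2.resize(np.vstack([a,b]),None,fx=.74,fy=.74),alpha=1.8))
print(R.from_quat(arm.get_obs()['tcp_rot']).as_matrix().round(3))
```

```text
s1 (306, 223, 0.132) [ 0.5866 -0.0809  0.132 ]
s1 (366, 231, 0.177) [0.5913 0.0532 0.177 ]
s1 (303, 219, 0.154) [ 0.599  -0.0802  0.154 ]
s1 (445, 328, 0.06) [0.6433 0.2477 0.06  ]
s1 (488, 283, 0.05) [0.4893 0.2926 0.05  ]
d1 (337, 248, 0.132) [ 0.5748 -0.096   0.132 ]
d1 (333, 179, 0.177) [0.5818 0.0459 0.177 ]
d1 (346, 237, 0.154) [ 0.5905 -0.091   0.154 ]
d1 (346, 162, 0.06) [0.6416 0.2531 0.06  ]
d1 (278, 158, 0.05) [0.4809 0.293  0.05  ]
[[-0.961  0.278 -0.   ]
 [ 0.278  0.961 -0.001]
 [-0.    -0.001 -1.   ]]
```

View pics/c1.png

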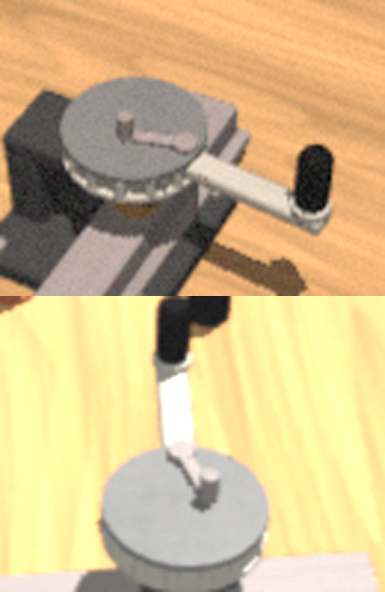

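```bash
python3 - <<'E'
from h import *
def tri(pa,pb):
    c1,d1=ray('s1',*pa);c2,d2=ray('d1',*pb)
    s=np.linalg.lstsq(np.c_[d1,-d2],c2-c1,rcond=None)[0]; a=c1+d1*s[0];b=c2+d2*s[1]
    return (a+b)/2,np.linalg.norm(a-b)
for n,a,b in(('head',(305.3,221.6),(337.5,246.6)),('grip',(367.1,229.4),(333.8,177.4)),('thumb',(302.2,217.5),(344.9,234.5))):
    print(n,*tri(a,b)); z=dict(head=.132,grip=.177,thumb=.154)[n];print(atz('s1',*a,z),atz('d1',*b,z))
E
python3 -m creep '[[0,0,0.0645,-0.04,0,0,1],[0,0,0.0645,-0.04,0,0,1],[0,0,0.0645,-0.04,0,0,1],[0,0,0.0645,-0.04,0,0,1],[0,0,0.0645,-0.04,0,0,1],[0,0,0.0645,-0.04,0,0,1],[0,0,0.0645,-0.04,0,0,1],[0,0,0.0645,-0.04,0,0,1],[0,0,0.0645,-0.04,0,0,1],[0,0,0.0645,-0.04,0,0,1]]' 10
```

```text
head [ 0.5775403  -0.08730068  0.12586495] 0.001324859877953058
[ 0.58372321 -0.08422025  0.132     ] [ 0.57608212 -0.0925564   0.132     ]
grip [0.58441077 0.05268161 0.17522486] 0.00046609839630514947
[0.58637555 0.05322132 0.177     ] [0.583936   0.05073004 0.177     ]
thumb [ 0.59134957 -0.08436085  0.15169281] 0.004567245617605105
[ 0.59594815 -0.08379875  0.154     ] [ 0.58935631 -0.08457313  0.154     ]
t: 1.1
eef_pos: [0.5053, 0.3862, 0.2263]
tcp_rot: [0.448, 0.894, -0.0, -0.0]
contact_force: [-0.2, -0.5, -0.4]
grip_width: 0.176
```

```bash
python3 -m creep '[[0,0,0.0645,-0.04,0,0,1],[0,0,0.0645,-0.04,0,0,1],[0,0,0.0645,-0.04,0,0,1],[0,0,0.0645,-0.04,0,0,1],[0,0,0.0645,-0.04,0,0,1],[0,0,0.0645,-0.04,0,0,1],[0,0,0.0645,-0.04,0,0,1],[0,0,0.0645,-0.04,0,0,1],[0,0,0.0645,-0.04,0,0,1],[0,0,0.0645,-0.04,0,0,1],[0,0,0,-0.03,0.005,0,1],[0,0,0,0,0,0,1]]'
python3 - <<'E'
from h import *
s=save('wrist','w1');o=arm.get_obs();print(o['joint_pos'].round(2),o['eef_pos'],R.from_quat(o['tcp_rot']).as_matrix().round(3))
print(s['K'],ray('w1',320,241,True))
E
```

```text
t: 2.3
eef_pos: [0.6453, -0.0181, 0.2268]
tcp_rot: [0.71, 0.704, -0.001, 0.001]
contact_force: [0.2, -0.4, 0.5]
grip_width: 0.004
[-0.38  0.49  0.48  1.55 -0.24  1.16  0.15] [ 0.64531042 -0.01459435  0.22651069] [[ 0.006  1.    -0.   ]
 [ 1.    -0.006 -0.001]
 [-0.001 -0.    -1.   ]]
[[371.64829954   0.         317.76123071]
 [  0.         371.64829954 232.57353824]
 [  0.           0.           1.        ]] (array([0.64714261, 0.0606202 , 0.38499959]), array([ 0.00385989, -0.31455272, -0.94923216]))
```

View pics/w1.png

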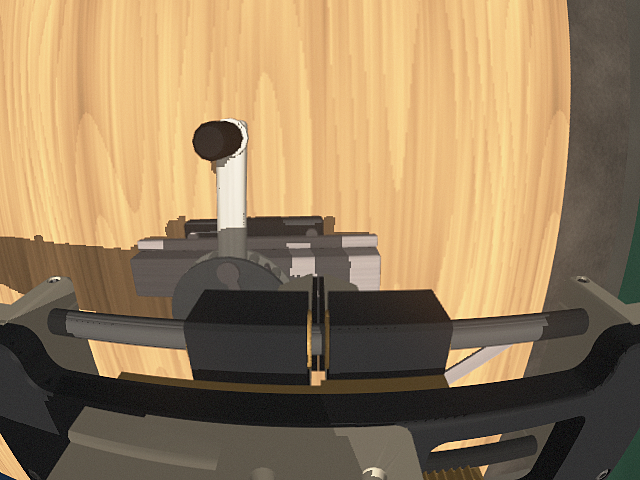

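The wrist view (right is +x, up is +y) shows the grip top at (208,141) and its collar at about (237,133). The lever pivot is at (227,270) and the fingers hide the thumb post. I'll check these positions against the estimates.

Run:
```python
from h import *
for n,u,v,z in(('gripleft/mid',212,141,.177),('gripL',193,141,.177),('pivot',227,270,.138),('head left',173,300,.132),('barL',217,200,.125),('barR',246,200,.125),('plateTL',185,219,.02),('plateTR',323,217,.02)):
    print(n,atz('w1',u,v,z,True).round(4))
```

```text
gripleft/mid [0.5869 0.0519 0.177 ]
gripL [0.5754 0.0526 0.177 ]
pivot [ 0.5797 -0.0432  0.138 ]
head left [ 0.5293 -0.0728  0.132 ]
barL [0.5731 0.0065 0.125 ]
barR [0.5949 0.006  0.125 ]
plateTL [ 0.5056 -0.0349  0.02  ]
plateTR [ 0.6518 -0.0347  0.02  ]
```

```bash
python3 -m creep '[[0,0,0,-0.036,0,0.02,1],[0,0,0,-0.036,0,0.02,1],[0,0,0,0,0,0.022,1],[0,0,0,0,0,0.021,1],[0,0,0,0,-0.01,0,1],[0,0,0,0,-0.01,0,1],[0,0,0,0,0,0,1]]'
for i in 1 2; do python3 -m creep '[[0,0,0,0,-0.004,0,1],[0,0,0,0,0,0,1]]'; done
```

```text
t: 3.05
eef_pos: [0.6244, -0.0828, 0.1449]
tcp_rot: [0.707, 0.707, 0.0, -0.0]
contact_force: [-0.8, -0.2, 0.7]
grip_width: 0.002
t: 3.25
eef_pos: [0.6216, -0.0832, 0.1447]
tcp_rot: [0.707, 0.707, 0.001, 0.0]
contact_force: [0.2, -0.6, -0.7]
grip_width: 0.01
t: 3.45
eef_pos: [0.6171, -0.0834, 0.1439]
tcp_rot: [0.708, 0.707, 0.0, -0.0]
contact_force: [-0.4, 0.4, -0.7]
grip_width: 0.006
```

```bash
for i in 1 2 3 4 5; do python3 -m creep '[[0,0,0,0,-0.004,0,1],[0,0,0,0,0,0,1]]' | grep -E 'eef|force'; done
```

```text
eef_pos: [0.613, -0.0834, 0.1437]
contact_force: [-0.4, -0.0, -0.1]
eef_pos: [0.6094, -0.0834, 0.1438]
contact_force: [0.4, -1.1, 0.2]
eef_pos: [0.6055, -0.0837, 0.144]
contact_force: [1.2, -0.3, 2.3]
eef_pos: [0.6013, -0.0838, 0.144]
contact_force: [2.2, -1.6, 1.5]
eef_pos: [0.5971, -0.0836, 0.1439]
contact_force: [2.4, -1.8, 2.5]
```

```bash
for i in 1 2 3 4; do python3 -m creep '[[0,0,0,0,-0.003,0,1],[0,0,0,0,0,0,1]]' | grep -E 'eef|force'; done
```

```text
eef_pos: [0.5941, -0.0833, 0.1438]
contact_force: [2.2, -1.4, 2.0]
eef_pos: [0.5911, -0.0832, 0.1438]
contact_force: [1.8, -1.8, 3.0]
eef_pos: [0.5881, -0.0832, 0.1437]
contact_force: [1.1, -1.1, 2.1]
eef_pos: [0.5851, -0.083, 0.1437]
contact_force: [2.4, -1.2, 2.9]
```

```bash
for i in 1 2 3 4; do python3 -m creep '[[0,0,0,0,-0.002,0,1],[0,0,0,0,0,0,1]]' | grep -E 'eef|force'; done
```

```text
eef_pos: [0.5833, -0.0829, 0.1437]
contact_force: [2.0, 0.5, 3.3]
eef_pos: [0.5813, -0.0828, 0.1437]
contact_force: [2.2, 0.7, 2.6]
eef_pos: [0.5797, -0.0828, 0.1438]
contact_force: [3.8, 2.5, 2.2]
eef_pos: [0.5788, -0.0832, 0.1443]
contact_force: [7.1, 1.7, 3.2]
```

```bash
python3 -m creep '[[0,0,0,0,-0.001,0,1],[0,0,0,0,0,0,1],[0,0,0,0,0,0,1]]' | grep -E 'eef|force'
python3 -m creep '[[0,0,0,0,0.02,0,1],[0,0,0,0,0,-0.04,1],[0,0,0,0,0,-0.04,0],[0,0,0,0.03,-0.02,0,-0.2],[0,0,0,0,0,0,-0.2],[0,0,0,0,0,0,-0.2]]'
python3 - <<'E'
from h import *
save('wrist','w2');o=arm.get_obs();print(o['eef_pos'])
save('scene','s2')
im=cv2.imread('pics/w2.png')
c=cv2.imread('pics/s2.png')[170:280,240:400]
cv2.imwrite('pics/c2.png',np.hstack([cv2.resize(im,(400,300)),cv2.resize(c,(400,300),interpolation=cv2.INTER_CUBIC)]))
E
```

```text
eef_pos: [0.5785, -0.0832, 0.1444]
contact_force: [9.6, 0.9, 1.9]
t: 6.95
eef_pos: [0.5751, -0.0528, 0.2231]
tcp_rot: [0.707, 0.707, -0.001, -0.001]
contact_force: [0.4, -0.7, 0.5]
grip_width: 0.305
[ 0.57547188 -0.0535813   0.22304128]
```

View pics/c2.png

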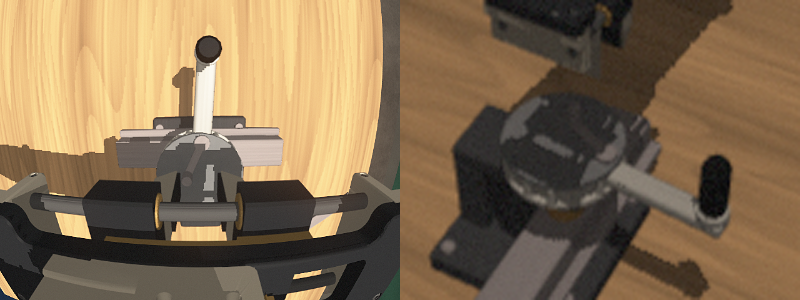

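The lever now points to the -x side: in the left panel the thumb post is near (187,181) and the pivot near (201,150). The grip top is at (208,48), which is (333,77) at full size.

Run:
```python
from h import *
im=cv2.imread('pics/w2.png')[50:110,290:370]
g=im.max(2); m=(g<60).astype(np.uint8); n,l,s,c=cv2.connectedComponentsWithStats(m); print([(s[i].tolist(),c[i]+[290,50]) for i in range(1,n) if s[i][4]>80])
for n,u,v,z in(('grip',333,78,.177),('thumb',299,290,.154),('pivot',321,240,.138)): print(n,atz('w2',u,v,z,True).round(4))
```

```text
[([23, 7, 42, 44, 589], array([331.55857385,  81.58913413]))]
grip [0.5844 0.0505 0.177 ]
thumb [ 0.5636 -0.0842  0.154 ]
pivot [ 0.5784 -0.0537  0.138 ]
```

```bash
python3 -m creep '[[0,0,0,0.05,0.005,0,-0.3],[0,0,0,0.05,0.005,0,-0.3],[0,0,0,0.004,0,0,-0.3],[0,0,0,0,0,0.03,-0.3],[0,0,0,0,0,0.03,-0.3],[0,0,0,0,0,0.026,-0.3],[0,0,0,0,0,0,0.0],[0,0,0,0,0,0,0.3],[0,0,0,0,0,0,0.6],[0,0,0,0,0,0,1],[0,0,0,0,0,0,1],[0,0,0,0,0,0,1]]' 25
python3 -m creep '[[0,0,0,0,0,0,1],[0,0,0,0,0,0,1]]'
```

```text
t: 8.25
eef_pos: [0.5871, 0.0502, 0.1387]
tcp_rot: [0.707, 0.707, 0.001, 0.0]
contact_force: [-0.2, -0.7, 4.9]
grip_width: 0.254
t: 8.45
eef_pos: [0.5872, 0.0502, 0.1387]
tcp_rot: [0.707, 0.707, 0.001, 0.0]
contact_force: [-1.1, -0.6, 5.9]
grip_width: 0.258
```

```bash
cat > arc.py <<'E'
import numpy as np,sys
a,b,n=map(float,sys.argv[1:]); t=np.linspace(a,b,int(n)+1)
p=.14*np.c_[np.cos(t),np.sin(t)]  # tool x = world y, tool y = world x
print(','.join('[0,0,0,%.4f,%.4f,0,1]'%tuple(r) for r in np.diff(p,axis=0)))
E
python3 arc.py 0.065 -0.655 12
```

```text
[0,0,0,0.0003,-0.0084,0,1],[0,0,0,-0.0002,-0.0084,0,1],[0,0,0,-0.0007,-0.0084,0,1],[0,0,0,-0.0012,-0.0083,0,1],[0,0,0,-0.0017,-0.0082,0,1],[0,0,0,-0.0022,-0.0081,0,1],[0,0,0,-0.0027,-0.0080,0,1],[0,0,0,-0.0032,-0.0078,0,1],[0,0,0,-0.0036,-0.0076,0,1],[0,0,0,-0.0041,-0.0074,0,1],[0,0,0,-0.0045,-0.0071,0,1],[0,0,0,-0.0049,-0.0068,0,1]
```

```bash
python3 -m creep '[[0,0,0,0.0003,-0.0084,0,1],[0,0,0,-0.0002,-0.0084,0,1]]'|grep -E 'eef|force'
python3 -m creep '[[0,0,0,-0.0007,-0.0084,0,1]]'|grep -E 'eef|force'
python3 -m creep '[[0,0,0,-0.0012,-0.0083,0,1]]'|grep -E 'eef|force'
```

```text
eef_pos: [0.5708, 0.0505, 0.1387]
contact_force: [2.2, -0.0, 5.6]
eef_pos: [0.5622, 0.0499, 0.1387]
contact_force: [0.7, 0.1, 6.0]
eef_pos: [0.5536, 0.0488, 0.1387]
contact_force: [0.9, -0.5, 6.5]
```

Free-wheeling at 1 to 2 N. I'll carry on towards the stop.

```bash
python3 -m creep '[[0,0,0,-0.0017,-0.0082,0,1],[0,0,0,-0.0022,-0.0081,0,1],[0,0,0,-0.0027,-0.0080,0,1],[0,0,0,-0.0032,-0.0078,0,1]]'|grep -E 'eef|force'
python3 -m creep '[[0,0,0,-0.0036,-0.0076,0,1],[0,0,0,-0.0041,-0.0074,0,1]]'|grep -E 'eef|force'
python3 -m creep '[[0,0,0,-0.0045,-0.0071,0,1],[0,0,0,-0.0049,-0.0068,0,1]]'|grep -E 'eef|force'
python3 -m creep '[[0,0,0,0,0,0,1],[0,0,0,0,0,0,1],[0,0,0,0,0,0,1]]'
```

```text
eef_pos: [0.5215, 0.0395, 0.1387]
contact_force: [1.3, 1.8, 5.6]
eef_pos: [0.5062, 0.0319, 0.1386]
contact_force: [-0.1, 2.4, 8.7]
eef_pos: [0.4921, 0.0225, 0.1386]
contact_force: [-1.6, 2.6, 9.1]
t: 9.95
eef_pos: [0.4919, 0.0224, 0.1386]
tcp_rot: [0.707, 0.707, 0.001, -0.0]
contact_force: [-3.0, 2.6, 11.1]
grip_width: 0.255
```

```bash
cat > ft.py <<'E'
from h import *
o=arm.get_obs(); d=o['eef_pos'][:2]-[.578,-.089]; th=np.arctan2(d[0],d[1]); f=o['contact_force']
print('t %.2f r %.4f th %.3f pull %.1f radial %.1f fz %.1f'%(o['t'],np.hypot(*d),th,-(f[0]*np.cos(th)-f[1]*np.sin(th)),f[0]*np.sin(th)+f[1]*np.cos(th),f[2]))
E
python3 -m creep '[[0,0,0,0,0,-0.002,1],[0,0,0,0,0,0,1]]' >/dev/null; python3 ft.py; python3 arc.py -0.66 0.66 22
```

```text
t 10.15 r 0.1408 th -0.671 pull 0.8 radial -0.5 fz -10.1
[0,0,0,0.0049,0.0068,0,1],[0,0,0,0.0045,0.0071,0,1],[0,0,0,0.0041,0.0073,0,1],[0,0,0,0.0037,0.0076,0,1],[0,0,0,0.0032,0.0078,0,1],[0,0,0,0.0027,0.0079,0,1],[0,0,0,0.0022,0.0081,0,1],[0,0,0,0.0018,0.0082,0,1],[0,0,0,0.0013,0.0083,0,1],[0,0,0,0.0008,0.0084,0,1],[0,0,0,0.0003,0.0084,0,1],[0,0,0,-0.0003,0.0084,0,1],[0,0,0,-0.0008,0.0084,0,1],[0,0,0,-0.0013,0.0083,0,1],[0,0,0,-0.0018,0.0082,0,1],[0,0,0,-0.0022,0.0081,0,1],[0,0,0,-0.0027,0.0079,0,1],[0,0,0,-0.0032,0.0078,0,1],[0,0,0,-0.0037,0.0076,0,1],[0,0,0,-0.0041,0.0073,0,1],[0,0,0,-0.0045,0.0071,0,1],[0,0,0,-0.0049,0.0068,0,1]
```

```bash
python3 -m creep '[[0,0,0,0.0049,0.0068,0.001,1],[0,0,0,0.0045,0.0071,0,1],[0,0,0,0.0041,0.0073,0,1]]' >/dev/null; python3 ft.py
python3 -m creep '[[0,0,0,0.0037,0.0076,0,1],[0,0,0,0.0032,0.0078,0,1]]' >/dev/null; python3 ft.py
python3 -m creep '[[0,0,0,0.0027,0.0079,0,1],[0,0,0,0.0022,0.0081,0,1]]' >/dev/null; python3 ft.py
python3 -m creep '[[0,0,0,0.0018,0.0082,0,1],[0,0,0,0.0013,0.0083,0,1]]' >/dev/null; python3 ft.py
python3 -m creep '[[0,0,0,0.0008,0.0084,0,1],[0,0,0,0.0003,0.0084,0,1]]' >/dev/null; python3 ft.py
```

```text
t 10.45 r 0.1405 th -0.477 pull 4.7 radial 1.8 fz 2.1
t 10.65 r 0.1404 th -0.363 pull 9.0 radial 1.6 fz 6.6
t 10.85 r 0.1402 th -0.244 pull 8.6 radial 0.1 fz 4.9
t 11.05 r 0.1399 th -0.124 pull 7.8 radial -0.5 fz 4.6
t 11.25 r 0.1398 th -0.003 pull 8.3 radial -1.9 fz 5.2
```

```bash
python3 -m creep '[[0,0,0,-0.0003,0.0084,0,1],[0,0,0,-0.0008,0.0084,0,1]]' >/dev/null; python3 ft.py
python3 -m creep '[[0,0,0,-0.0013,0.0083,0,1],[0,0,0,-0.0018,0.0082,0,1]]' >/dev/null; python3 ft.py
python3 -m creep '[[0,0,0,-0.0022,0.0081,0,1]]' >/dev/null; python3 ft.py
```

```text
t 11.45 r 0.1395 th 0.117 pull 7.8 radial -2.7 fz 4.6
t 11.65 r 0.1393 th 0.237 pull 8.2 radial -3.2 fz 5.5
t 11.75 r 0.1392 th 0.297 pull 8.4 radial -5.0 fz 6.1
```

```bash
python3 -m creep '[[0,0,0,-0.0027,0.0079,0,1]]' >/dev/null; python3 ft.py
python3 -m creep '[[0,0,0,0,0,0,1],[0,0,0,0,0,0,1]]' >/dev/null; python3 ft.py
```

```text
t 11.85 r 0.1392 th 0.356 pull 8.3 radial -5.2 fz 7.4
t 12.05 r 0.1391 th 0.360 pull 6.0 radial -4.6 fz 4.5
```

```bash
python3 -m creep '[[0,0,0,-0.0037,0.0076,0,1],[0,0,0,-0.0042,0.0074,0,1]]' >/dev/null; python3 ft.py
python3 -m creep '[[0,0,0,-0.0046,0.0071,0,1],[0,0,0,-0.005,0.0068,0,1]]' >/dev/null; python3 ft.py
python3 -m creep '[[0,0,0,0,0,0,1],[0,0,0,0,0,0,1]]' >/dev/null; python3 ft.py
```

```text
t 12.25 r 0.1390 th 0.472 pull 10.2 radial -2.9 fz 6.1
t 12.45 r 0.1388 th 0.593 pull 10.3 radial -1.7 fz 6.3
t 12.65 r 0.1388 th 0.597 pull 8.6 radial -1.2 fz 4.6
```

```bash
sed -i 's/\.578,/.5764,/' ft.py; python3 ft.py; python3 arc.py 0.61 -0.23 12; echo; python3 arc.py -0.23 0.61 14
```

```text
t 12.65 r 0.1397 th 0.607 pull 8.6 radial -1.3 fz 4.6
[0,0,0,0.0053,-0.0082,0,1],[0,0,0,0.0047,-0.0086,0,1],[0,0,0,0.0041,-0.0089,0,1],[0,0,0,0.0035,-0.0092,0,1],[0,0,0,0.0028,-0.0094,0,1],[0,0,0,0.0022,-0.0096,0,1],[0,0,0,0.0015,-0.0097,0,1],[0,0,0,0.0008,-0.0098,0,1],[0,0,0,0.0001,-0.0098,0,1],[0,0,0,-0.0005,-0.0098,0,1],[0,0,0,-0.0012,-0.0097,0,1],[0,0,0,-0.0019,-0.0096,0,1]

[0,0,0,0.0017,0.0082,0,1],[0,0,0,0.0012,0.0083,0,1],[0,0,0,0.0007,0.0084,0,1],[0,0,0,0.0002,0.0084,0,1],[0,0,0,-0.0003,0.0084,0,1],[0,0,0,-0.0008,0.0084,0,1],[0,0,0,-0.0013,0.0083,0,1],[0,0,0,-0.0018,0.0082,0,1],[0,0,0,-0.0023,0.0081,0,1],[0,0,0,-0.0028,0.0079,0,1],[0,0,0,-0.0033,0.0077,0,1],[0,0,0,-0.0037,0.0075,0,1],[0,0,0,-0.0042,0.0073,0,1],[0,0,0,-0.0046,0.0070,0,1]
```

```bash
python3 -m creep '[[0,0,0,0.0053,-0.0082,0,1],[0,0,0,0.0047,-0.0086,0,1],[0,0,0,0.0041,-0.0089,0,1],[0,0,0,0.0035,-0.0092,0,1]]' >/dev/null; python3 ft.py
python3 -m creep '[[0,0,0,0.0028,-0.0094,0,1],[0,0,0,0.0022,-0.0096,0,1],[0,0,0,0.0015,-0.0097,0,1],[0,0,0,0.0008,-0.0098,0,1],[0,0,0,0.0001,-0.0098,0,1],[0,0,0,-0.0005,-0.0098,0,1],[0,0,0,-0.0012,-0.0097,0,1],[0,0,0,-0.0019,-0.0096,0,1]]' >/dev/null; python3 ft.py
python3 -m creep '[[0,0,0,0.0017,0.0082,0,1],[0,0,0,0.0012,0.0083,0,1]]' >/dev/null; python3 ft.py
python3 -m creep '[[0,0,0,0.0007,0.0084,0,1]]' >/dev/null; python3 ft.py
python3 -m creep '[[0,0,0,0.0002,0.0084,0,1]]' >/dev/null; python3 ft.py
```

```text
t 13.05 r 0.1395 th 0.328 pull -0.7 radial 2.7 fz -2.0
t 13.85 r 0.1396 th -0.243 pull -1.0 radial 4.2 fz -1.5
t 14.05 r 0.1395 th -0.125 pull 1.1 radial 5.0 fz -0.9
t 14.15 r 0.1395 th -0.060 pull 0.1 radial 5.2 fz -0.3
t 14.25 r 0.1395 th 0.002 pull 0.4 radial 5.7 fz -0.7
```

```bash
python3 -m creep '[[0,0,0,0.0002,0.0084,0,1]]' >/dev/null; python3 ft.py
python3 -m creep '[[0,0,0,-0.0006,0.0084,0,1]]' >/dev/null; python3 ft.py
python3 -m creep '[[0,0,0,-0.0013,0.0083,0,1]]' >/dev/null; python3 ft.py
```

```text
t 14.35 r 0.1395 th 0.063 pull 1.0 radial 2.6 fz 0.2
t 14.45 r 0.1395 th 0.124 pull 3.3 radial 3.1 fz 1.8
t 14.55 r 0.1395 th 0.183 pull 6.5 radial 3.6 fz 5.1
```

```bash
python3 -m creep '[[0,0,0,-0.0009,0.0041,0,1],[0,0,0,-0.001,0.0041,0,1]]' >/dev/null; python3 ft.py
python3 -m creep '[[0,0,0,-0.0011,0.004,0,1],[0,0,0,-0.0012,0.004,0,1]]' >/dev/null; python3 ft.py
python3 -m creep '[[0,0,0,-0.0013,0.004,0,1],[0,0,0,-0.0014,0.004,0,1]]' >/dev/null; python3 ft.py
```

```text
t 14.75 r 0.1395 th 0.240 pull 8.6 radial 3.3 fz 5.7
t 14.95 r 0.1396 th 0.293 pull 12.2 radial 4.3 fz 8.1
t 15.15 r 0.1396 th 0.353 pull 10.2 radial 2.4 fz 6.7
```

```bash
python3 -m creep '[[0,0,0,-0.0015,0.0039,0,1]]' >/dev/null; python3 ft.py
python3 -m creep '[[0,0,0,-0.0016,0.0039,0,1]]' >/dev/null; python3 ft.py
python3 -m creep '[[0,0,0,-0.0017,0.0038,0,1]]' >/dev/null; python3 ft.py
python3 -m creep '[[0,0,0,-0.0018,0.0038,0,1]]' >/dev/null; python3 ft.py
```

```text
t 15.25 r 0.1396 th 0.382 pull 10.9 radial 3.1 fz 8.1
t 15.35 r 0.1396 th 0.412 pull 12.0 radial 1.8 fz 7.5
t 15.45 r 0.1396 th 0.442 pull 10.9 radial 2.1 fz 7.3
t 15.55 r 0.1396 th 0.472 pull 11.9 radial 1.7 fz 7.9
```

```bash
python3 -m creep '[[0,0,0,-0.0019,0.0037,0,1]]' >/dev/null; python3 ft.py
for i in 1 2 3; do python3 -m creep '[[0,0,0,0,0,0,1]]' >/dev/null; python3 ft.py; done
```

```text
t 15.65 r 0.1396 th 0.502 pull 11.9 radial 0.4 fz 7.5
t 15.75 r 0.1396 th 0.508 pull 9.2 radial 1.7 fz 6.7
t 15.85 r 0.1395 th 0.508 pull 8.2 radial 1.5 fz 5.1
t 15.95 r 0.1395 th 0.507 pull 7.4 radial 1.3 fz 5.7
```

```bash
for i in 1 2 3; do python3 -m creep '[[0,0,0,-0.0007,0.0012,0,1]]' >/dev/null; python3 ft.py;python3 -m creep '[[0,0,0,-0.0007,0.0012,0,1]]' >/dev/null; python3 ft.py; done
```

```text
t 16.05 r 0.1395 th 0.514 pull 10.5 radial 1.4 fz 6.3
t 16.15 r 0.1396 th 0.524 pull 10.5 radial 0.7 fz 7.1
t 16.25 r 0.1396 th 0.533 pull 11.3 radial 1.1 fz 6.7
t 16.35 r 0.1396 th 0.542 pull 11.1 radial 0.8 fz 7.1
t 16.45 r 0.1396 th 0.552 pull 12.0 radial -1.0 fz 7.8
t 16.55 r 0.1396 th 0.561 pull 12.1 radial 0.1 fz 7.8
```

```bash
python3 -m creep '[[0,0,0,0.0016,-0.0032,0,1],[0,0,0,0.0016,-0.0032,0,1],[0,0,0,0.0016,-0.0032,0,1],[0,0,0,0.0016,-0.0032,0,1],[0,0,0,0,0,0,1]]' >/dev/null; python3 ft.py
python3 -m creep '[[0,0,0,0,0,0,0.2],[0,0,0,0,0,0,-0.3],[0,0,0,0,0,0,-0.3],[0,0,0,0,0,0,-0.3],[0,0,0,0,0,-0.03,-0.3],[0,0,0,0,0,-0.04,-0.3],[0,0,0,0,0,-0.04,-0.3],[0,0,0,-0.04,0,0,-0.3],[0,0,0,-0.04,0,0,-0.3],[0,0,0,0,0,0,-0.3],[0,0,0,0,0,0,-0.3]]'
python3 - <<'E'
from h import *
save('wrist','w3');save('scene','s3')
im=cv2.imread('pics/w3.png');c=cv2.imread('pics/s3.png')
cv2.imwrite('pics/c3.png',np.hstack([cv2.resize(im,(400,300)),cv2.resize(c,(400,300))]))
E
```

```text
t 17.05 r 0.1395 th 0.465 pull 6.7 radial 3.4 fz 4.0
t: 18.15
eef_pos: [0.6402, -0.0475, 0.249]
tcp_rot: [0.709, 0.706, 0.0, 0.001]
contact_force: [-0.6, 1.2, 0.4]
grip_width: 0.65
```

View pics/c3.png

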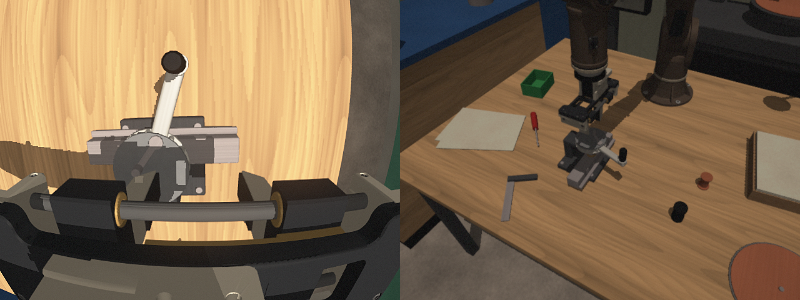

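The left panel shows the handle free and the lever still on the tighten side, with the thumb post near (135,170) and the head centre near (152,168). In the right panel the loupe, reel and screwdriver stand where they did, and the gripper is clear of everything.

```bash
python3 -c "
from cell import arm
o=arm.get_obs();print(o['t'],o['contact_force']);print(arm.sign_off())"
```

```text
18.25 [-0.84646269 -0.30564945  0.25046505]
the job is handed in; nothing more can be done
None
```

The screw is tightened and the job is handed in at 18.25 s; sign-off reported no verdict.

- **Lever:** I pushed the thumb post over to tighten with the closed fingers. The last force reading was 9.6 N, against the stop. The final wrist picture still shows it on the tighten side.
- **Free-wheel:** I swung the handle back to about -0.66 rad, estimated from the TCP position, at about 1 to 3 N. That is past the -0.52 rad required but just short of the end stop. The light pull says the screw stood still; I had no direct reading of it.
- **Tightening:** It took two strokes. Driving before the shoe touched took about 8 N. The slow final creep took 11 to 12 N, with the last two readings 12.0 and 12.1 N.
- **Release:** I eased the handle back, opened the gripper and withdrew. The force reading at hand-in was about 1 N or less, so nothing is held. The loupe, reel and screwdriver look unmoved in the last scene picture.

**Checks that disagreed:**
- **Clamping force:** It is not measured. The screw travel suggests about 105 to 135 N, the pull about 145 to 165 N. Both are inside the 75 to 215 N window.
- **Pull with the arm still:** It fell to 7.4 N, so the 11 to 12 N figure holds only for the slow moving pull.

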